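# Free the seized bolt of the screw-stock chest and open its lid

## Robot

A 6-joint arm with a two-finger parallel gripper is mounted at the origin on the work surface. World frame = base frame: x ahead of the robot, y to its left, z up, the work surface at z = 0. Lengths are in mm, angles in degrees, forces in N, time in s.
With the tool pointing down it reaches from about 325 to 925 mm from the base axis. Payload 3.1 kg.
Tool frame: the origin (TCP) lies at the very end of the fingers, on their centre line; the grasp point (between the pads) lies grasp_offset behind it (grasp_offset is the distance from the TCP to the grasp point, in mm); z points along the fingers, y is the line along which they close (so a half turn about z gives the same grasp; the last joint's range is limited). The gripper opens to 85 mm and grips with 20 to 120 N. Pads are 22 mm wide; open, the fingers measure 114 mm over their backs; the gripper's body (76 mm by 85 mm) begins 54 mm behind the grasp point. The pads swing forward as they close: fully open they stand 13 mm farther back than shut.
Start: joints at [-75.871, 12.427, 92.441, -0, 75.132, -6.429], TCP at [219.491, -585.203, 231.3] pointing down, gripper open.
Joint ranges: [-157.48, 157.48], [-44.54, 120.13], [17.64, 146.25], [-64.5, 244.5], [7.68, 150.69], [-147.95, 147.95]. Speed limits (degrees/s): [159.86, 159.86, 180, 180, 180, 180].

## Interface

Orientations are given as [roll, pitch, yaw] about the fixed x, y, z axes, in that order (R = Rz(yaw) Ry(pitch) Rx(roll)).
In Python, from station import * gives the robot as it stands. Calls block until the motion is done:
- goto(position, orientation): joint-space move of the TCP to a pose.
- move_l(position, attitude=None, speed=150): straight line of the TCP; attitude=None keeps the orientation; speed is the mean speed in mm/s.
- move_j(angles): joint-space move.
- grip(opening, squeeze=None): finger opening in mm; squeeze is the grip in N (None keeps the last); returns when the fingers have stopped.
- wait(seconds).
- solve_ik(position, orientation): joint angles nearest the present ones, or None.
- get_obs(): the state.
- get_image(name): name is "side" or "top"; returns the picture (480x640x3 uint8, red, green, blue); there is no depth.
- get_calibration(name): a dict with "fx", "fy", "cx", "cy" (pixels), "D" ([k1, k2, p1, p2, k3] as OpenCV has them; the pictures are not rectified), "R" (3x3) and "t" (3): a world point X has camera coordinates R X + t. Camera axes: x right, y down, z forward; pixel columns grow to the right and rows downward; lengths in mm; the calibration is good to about 2 mm. A picture is of the moment at which its call begins. get_calibration takes no time and is no camera call.
A pose or a line that the arm cannot do raises Unreachable and nothing moves.
- sign_off(): hands the job in; it is judged then, once.
Trained networks look in the newest picture that a camera, given by its name, has taken for a name from the list of things; names that differ only in an ending like _2 or _b are one class to them, and where a whole thing is asked for, a point or a joint stands for the part that bears it (a point fixed in the world has none). Each returns a list of dicts, best first, with "score" (0 to 1); they miss things now and then, are a little off and sometimes report something else, mostly with a low value. They report only what shows in the picture. A call takes as long as a camera call.
- spot_in(name, camera): "extent" ([centre column, centre row, width, height] in pixels, round what is visible of it).
- regions_of(name, camera): "region" (480x640 bool, what is visible of it) and "extent" ([centre column, centre row, width, height] in pixels, round what is visible of it).
The state is a dict: "t": time; "joint_pos": joint angles; "qvel": joint speeds; "effort": joint torques, N m; "tcp_pos": TCP position; "ee_rot": TCP orientation; "wrist_force": force on the tool from outside, world axes, zero at the start; "moment": the same for the moment, N m; "grip_width": finger opening in mm; "grip_force": force on a finger pad.
Only numpy, scipy, OpenCV 4.12 (cv2) and the standard library are available. Lean on these libraries where they do the work, as an engineer would, in place of code of your own. Each camera call takes 0.05 s, during which the arm holds its last target. There are 200 camera calls.

## Task

The stock chest on the shop counter is held shut by a rusted slide bolt that has seized. Take the bolt by its upright handle and, without forcing it, work it to and fro until it runs and you can draw it fully back out of the lid; then raise the lid by its bar handle until it stands well open by itself, and let go. Leave the wrench, the carton and the spray can alone.

Things in the scene. Friction and masses are not known exactly. Their poses are not given: they have to be found in the camera images.
- chest: Fixed timber chest, 200 mm (its x) by 455 mm (its y), 85 mm high; origin at its underside, mid-depth, where compartment and deck meet. Its x points away from the robot, give or take its yaw. From y -205 to 0 mm: compartment under the grey sheet lid; from y 0 to 250 mm: solid deck, top at 85 mm, carrying the rusted bolt, which runs along y on the line x -40 mm.
- bolt_handle (a point): Grip point on the bolt's brown upright post, 16 mm in diameter: on its axis, 55 mm above the deck, at chest (x -40, y 120, z 140) mm for bolt joint 0. The post is plain from 22 to 61 mm above the deck, then a 23 mm ball up to 84 mm. The nearest guide, 28 mm high, ends 32 mm in front (-y) of the post at joint 0; nothing stands behind it.
- bolt_tip (a point): Front end of the rusted rod (14 mm thick, centre 14.5 mm above the deck), at chest (x -40, y -55) mm for joint 0, in the keeper on the lid. Scale seizes the bolt: only strokes to and fro till it stops dead free it. A stroke shut must reach its dead stop (0, give or take 0.0015) to break some scale. After 2 to 6 strokes each way (hidden, varies) it no longer stops and runs to 0.090.
- bolt (a joint): Bolt travel in m: 0 = shut (dead stop), grows as it is drawn to the chest's +y, off the lid; 0.090 = fully drawn (end stop). Starts at 0.010 to 0.012. Moving it takes 5 to 10 N; it stays where left. Seized, a stroke back stops dead (force climbs past 12 N) between 0.013 and 0.037, usually 2 to 3 mm further after each full stroke shut. More force never helps. It clears the lid at 0.053.
- bracket (a joint): Shift in m along the chest's y of the bolt's brown bracket (back plate 64 by 100 mm, two guides), 0 = as screwed on. It stays put unless the bolt is pushed or pulled along its length with more than about 50 N: then its screws tear and it slides; beyond 0.004 either way the job is spoilt.
- lid (a joint): Angle in rad of the lid: 0 = shut, flush with the deck; grows as its front edge rises; 1.4 = stop. The hinge is stiff: the lid stays at any angle, and its handle needs about 4 to 9 N to lift. While the bolt is not drawn it holds the lid shut (about 0.02 rad of play).
- lid_handle (a point): Middle of the lid's dark bar handle: round bar, 12 mm diameter, 100 mm long, along the chest's y, 40 mm above the lid's face (a leg at each end, clear between), near the lid's front edge; at chest (x -78, y -104, z 125) mm when shut. It turns with the lid.
- lid_hinge (a point): Point on the lid's hinge axis, level with the lid's face, mid-width: chest (x 100, y -104, z 85) mm. The axis runs along the chest's y at the far edge. The handle lies 178 mm from it along the lid and 40 mm above the lid's face, and moves on an arc about it.
- can: Bystander: yellow and blue spray can, 54 mm diameter, 190 mm high, standing; origin at the centre of its underside.
- carton: Bystander: carton of screws, kraft brown with a yellow band, 100 x 70 x 55 mm; origin at the centre of its underside.
- wrench: Bystander: steel wrench, 180 mm long, lying loose on the deck behind the bolt, about 100 mm from the bolt's line, along the chest's y; origin on the deck under its middle.

How it is judged (in metres and radians):
On the way:
1. the bolt is drawn fully back (past 80 mm) (value of joint bolt above 0.08 m), for 0.2 s.
At the end, for the whole second after the job is handed in: The bolt is still drawn back (joint over 0.076 of 0.090 m) and the lid stands open by itself, at rest, at more than 0.85 rad (about 50 degrees) (value of joint bolt above 0.076 m and value of joint lid above 0.85 rad and velocity of joint lid between -0.05 and 0.05 rad/s); the robot touches nothing.
It fails at once if the bolt was forced: its bracket tore loose by more than 4 mm (value of joint bracket above 0.004 m or value of joint bracket below -0.004 m).
It fails at once if a bystander (can, carton or wrench) was moved by more than 30 mm (distance of any of can, carton, wrench from where it was at the start of the episode above 0.03 m).
It also fails if it takes over 72 s, if anything falls off the work surface, if the arm or the gripper's body presses on something with over 40 N, if the wrist force passes 120 N, or if a joint passes its speed limit or range.

## Working session

There is one attempt and no reset: what is moved stays moved. The work goes in short steps, each a Python script; the robot and the scene stay as the last script left them, time stands still between calls to the robot, and variables do not carry over. Pictures are saved under pics/ and viewed, at most 10 in all, crops included, and the job is handed in when it is done.

```bash
ls; mkdir -p pics; python3 - <<'E'
from station import *
import cv2,numpy as np
o=get_obs();print({k:np.round(v,2) for k,v in o.items()})
try: print(grasp_offset)
except Exception as e: print(e)
for c in("top","side"):
    im=get_image(c);cv2.imwrite(f"pics/{c}0.png",im[:,:,::-1])
    k=get_calibration(c);print(c,{a:np.round(b,3).tolist() for a,b in k.items()})
    for n in("chest","bolt_handle","bolt_tip","lid_handle","can","carton","wrench","bracket","lid"):
        try:print(n,[(round(d["score"],2),np.round(d["extent"]).tolist()) for d in spot_in(n,c)[:2]])
        except Exception as e:print(n,e)
E
```

```text
pics
{'t': np.float64(0.0), 'joint_pos': array([-75.87,  12.48,  92.53,   0.  ,  75.13,  -6.43]), 'qvel': array([ 0.01, -0.01,  0.07, -0.17, -0.05, -0.03]), 'effort': array([ 0.000e+00, -3.968e+01, -3.039e+01, -0.000e+00,  1.000e-02,
       -0.000e+00]), 'tcp_pos': array([ 219.28, -584.38,  229.95]), 'ee_rot': array([-1.7986e+02, -2.0000e-02,  2.0560e+01]), 'wrist_force': array([ 0.05, -0.32,  0.11]), 'moment': array([-0.03, -0.04,  0.05]), 'grip_force': np.float64(0.0), 'grip_width': np.float64(85.57)}
18.700000000000003
top {'fx': 622.053, 'fy': 622.053, 'cx': 323.074, 'cy': 232.359, 'D': [-0.068, 0.0, 0.0, 0.0, 0.0], 'R': [[0.003, -1.0, -0.007], [-0.984, -0.002, -0.18], [0.18, 0.007, -0.984]], 't': [9.763, 621.468, 1573.573]}
chest [(0.75, [327.0, 241.0, 181.0, 100.0]), (0.33, [377.0, 240.0, 86.0, 84.0])]
bolt_handle [(0.6, [313.0, 246.0, 74.0, 21.0])]
bolt_tip [(0.88, [314.0, 246.0, 74.0, 20.0]), (0.67, [315.0, 248.0, 70.0, 28.0])]
lid_handle [(0.62, [378.0, 240.0, 81.0, 85.0])]
can [(0.64, [155.0, 291.0, 41.0, 24.0])]
carton [(0.61, [518.0, 295.0, 40.0, 45.0])]
wrench [(0.64, [292.0, 207.0, 63.0, 20.0]), (0.57, [314.0, 246.0, 78.0, 19.0])]
bracket [(0.63, [315.0, 249.0, 72.0, 30.0])]
lid [(0.65, [377.0, 240.0, 84.0, 82.0])]
side {'fx': 584.452, 'fy': 584.452, 'cx': 319.86, 'cy': 246.348, 'D': [-0.133, 0.0, 0.0, 0.0, 0.0], 'R': [[-0.993, -0.114, 0.023], [-0.089, 0.613, -0.785], [0.075, -0.782, -0.619]], 't': [609.372, 136.298, 1557.502]}
chest [(0.72, [318.0, 274.0, 113.0, 140.0])]
bolt_handle [(0.6, [334.0, 261.0, 16.0, 39.0])]
bolt_tip [(0.63, [335.0, 261.0, 22.0, 41.0])]
lid_handle [(0.88, [332.0, 229.0, 81.0, 54.0])]
can [(0.94, [374.0, 381.0, 32.0, 76.0])]
carton [(0.59, [385.0, 180.0, 33.0, 26.0])]
wrench [(0.85, [290.0, 270.0, 38.0, 46.0])]
bracket [(0.7, [336.0, 261.0, 33.0, 42.0])]
lid [(0.58, [330.0, 228.0, 83.0, 56.0])]
```

```bash
python3 - <<'E'
import cv2
a=cv2.imread("pics/top0.png")[160:340,210:450];b=cv2.imread("pics/side0.png")[170:370,230:430]
cv2.imwrite("pics/topc.png",cv2.resize(a,None,fx=3.3,fy=3.3,interpolation=cv2.INTER_CUBIC))
cv2.imwrite("pics/sidec.png",cv2.resize(b,None,fx=3,fy=3,interpolation=cv2.INTER_CUBIC))
E
```

```text
(no output)
```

View pics/topc.png

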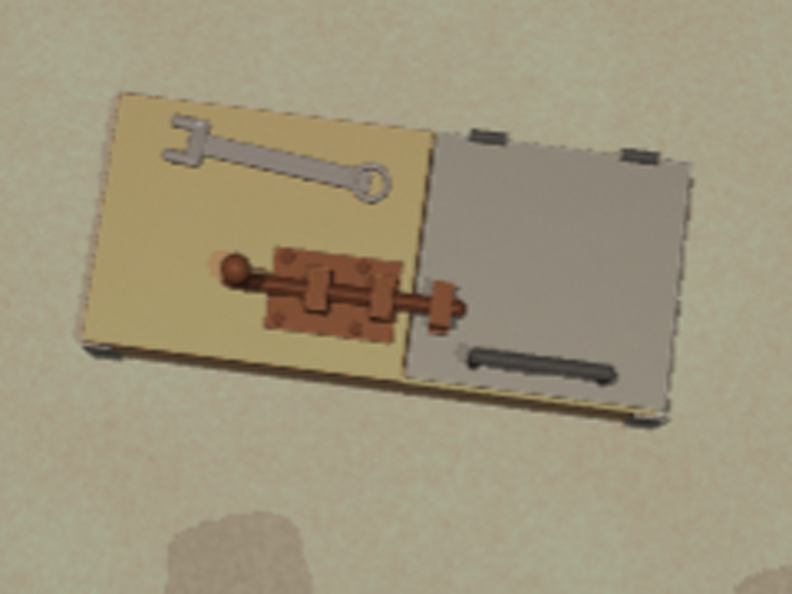

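View pics/sidec.png

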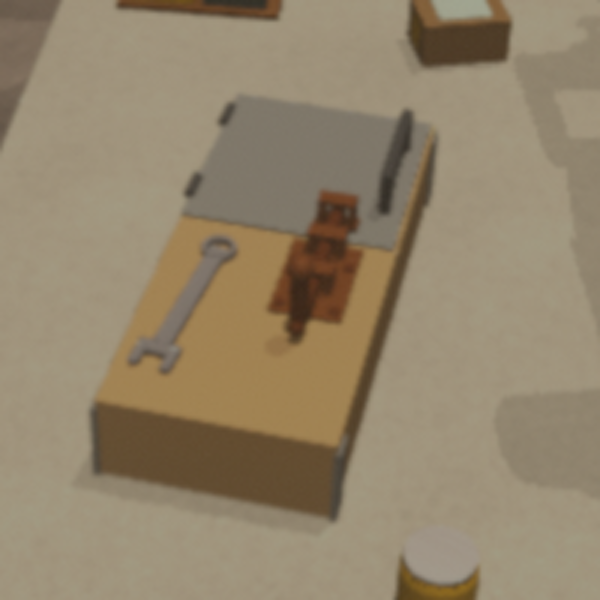

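Both crops show the chest clearly, yawed a few degrees. In the top crop the ball is at (235,270), and the bar handle runs from (472,356) to (612,374). The wrench lies behind the bolt at about (280,160). I'll fit the chest pose to the corners in both views.

```bash
cat > fit.py <<'E'
from station import *
import cv2,numpy as np
from scipy.optimize import least_squares
T=[((120,93),(100,250,85)),((690,163),(100,-205,85)),((665,412),(-100,-205,85)),((83,343),(-100,250,85)),((434,131),(100,0,85)),((408,378),(-100,0,85)),
((235,270),(-40,131,157.5)),((472,356),(-78,-54,125)),((612,374),(-78,-154,125))]
S=[((97,404),(100,250,85)),((338,443),(-100,250,85)),((240,96),(100,-205,85)),((435,128),(-100,-205,85)),((183,213),(100,0,85)),((394,247),(-100,0,85))]
def proj(c,P):
    k=get_calibration(c);K=np.array([[k["fx"],0,k["cx"]],[0,k["fy"],k["cy"]],[0,0,1.]])
    return cv2.projectPoints(np.float64(P),cv2.Rodrigues(np.array(k["R"]))[0],np.float64(k["t"]),K,np.float64(k["D"]))[0][:,0]
def W(p,P):
    P=np.float64(P);c,s=np.cos(p[2]),np.sin(p[2]);return np.c_[p[0]+c*P[:,0]-s*P[:,1],p[1]+s*P[:,0]+c*P[:,1],P[:,2]]
ut=np.array([t[0] for t in T])/3.3+[210,160];us=np.array([t[0] for t in S])/3+[230,170]
def res(p):return np.r_[proj("top",W(p,[t[1] for t in T]))-ut,proj("side",W(p,[t[1] for t in S]))-us]
if __name__=="__main__":
    r=least_squares(lambda p:res(p).ravel(),[600,0,-.1],loss="soft_l1",x_scale=[100,100,.1])
    print(r.x,np.degrees(r.x[2]));print(np.round(res(r.x),1).tolist())
    np.save("chest.npy",r.x)
    print(W(r.x,[(-40,131,140),(-78,-104,125),(-40,210,140)]))
    # bystanders: base rays from top extents at mid-height
    for n,uv,z in(("can",(155,291),95),("carton",(518,295),27)):
        f=lambda q:(proj("top",[[q[0],q[1],z]])-uv).ravel()
        print(n,least_squares(f,[500,0]).x)
E
python3 fit.py
```

```text
[ 6.02895956e+02 -2.31958732e+01 -1.21540865e-01] -6.963778586196238
[[-0.3, 0.2], [0.5, -0.0], [0.4, 1.0], [-0.5, -0.1], [-0.4, 0.2], [-1.9, 1.4], [0.6, 0.0], [1.5, 0.2], [-0.9, -0.3], [-1.2, -1.8], [0.3, 0.5], [-1.6, -1.5], [-0.4, -2.0], [-1.4, 0.0], [0.8, 0.8]]
[[ 579.07371868  111.68741331  140.        ]
 [ 512.86221043 -116.97180075  125.        ]
 [ 588.6518247   190.10463008  140.        ]]
can [462.49387111 436.32558982]
carton [ 460.18938794 -502.30089857]
```

```bash
python3 - <<'E'
from fit import *
p=np.load("chest.npy");h=W(p,[(-40,131,140)])[0];yaw=np.degrees(p[2])
c=[(solve_ik([h[0],h[1],240],[180,0,y]),y) for y in(yaw,yaw+180)]
print([(np.round(a,0) if a is not None else None,y) for a,y in c])
a,y=min([x for x in c if x[0] is not None],key=lambda x:abs(x[0][5]))
grip(50,30);goto([h[0],h[1],240],[180,0,y])
for i in(0,1):
    o=get_obs();print(o["t"],o["tcp_pos"],o["ee_rot"],o["wrist_force"])
    if not i: move_l([h[0],h[1],122.3],speed=100)
grip(10,30)
o=get_obs();print({k:np.round(o[k],2) for k in("t","tcp_pos","wrist_force","grip_width","grip_force")})
b=get_image("side")[200:320,270:400];t=get_image("top")[180:300,250:380]
cv2.imwrite("pics/g1.png",cv2.resize(np.hstack([b,t])[:,:,::-1],None,fx=3,fy=3,interpolation=cv2.INTER_CUBIC))
E
```

```text
[(array([  4.,   8.,  97.,  -0.,  75., 101.]), np.float64(-6.963778586196238)), (array([  4.,   8.,  97.,   0.,  75., -79.]), np.float64(173.03622141380376))]
4.2083 [579.30402572 110.80231899 239.99406977] [-1.79983500e+02  6.20321480e-03  1.72958007e+02] [ 0.04129808 -0.33584824 -0.64526853]
5.5333 [579.91931031 111.75055195 123.32509065] [1.79976134e+02 1.10573347e-01 1.73034915e+02] [-0.75992836 -0.86324271 -0.09675873]
{'t': np.float64(5.93), 'tcp_pos': array([579.7 , 112.53, 123.25]), 'wrist_force': array([-0.77,  3.36,  3.1 ]), 'grip_width': np.float64(15.07), 'grip_force': np.float64(30.04)}
```

View pics/g1.png

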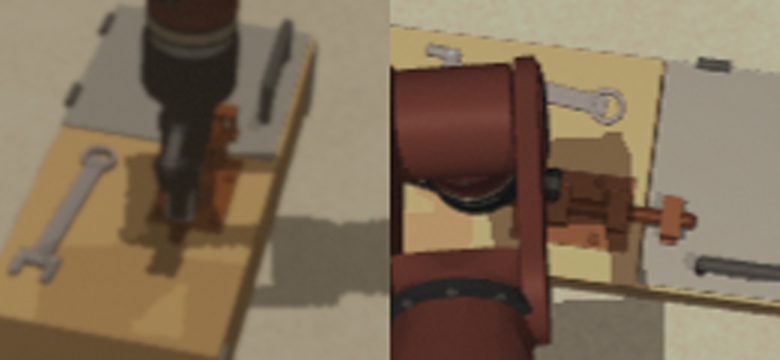

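The fingers straddle the post and the grip width is 15 mm, so the post is held. Next is one shut stroke and one back stroke in small steps, with force logged.

```bash
cat > stroke.py <<'E'
from fit import *
p=np.load("chest.npy");h=W(p,[(-40,131,140)])[0];d=np.array([-np.sin(p[2]),np.cos(p[2]),0])
A=np.array([h[0],h[1],122.3])
def st():
    o=get_obs();return (o["tcp_pos"]-A)@d,o["wrist_force"]@d,o
def stroke(sg,s,lim=17,step=1.5,speed=30,end=85,verbose=False):
    """step along sg*d from command s until the resisting force exceeds lim, or travel end"""
    while True:
        s+=sg*step
        move_l(A+s*d,speed=speed)
        x,f,o=st()
        if verbose:print(round(o["t"],2),round(s,1),round(x,2),round(f,1),np.round(o["wrist_force"],1))
        if -sg*f>lim or s>end or s<-25:return s,x,f,o["t"]
E
python3 - <<'E'
from stroke import *
s,x,f,t=stroke(-1,0,verbose=True);print("shut",x,f)
s,x,f,t=stroke(1,x,verbose=True);print("back",x,f)
E
```

```text
6.28 -1.5 0.41 6.9 [-0.6  7.   2.9]
6.53 -3.0 -1.75 4.5 [-0.4  4.6  5.9]
6.78 -4.5 -3.48 5.3 [-0.4  5.4  4.4]
7.03 -6.0 -4.98 5.1 [-0.5  5.2  4.5]
7.28 -7.5 -6.42 5.2 [-0.5  5.3  5.1]
7.53 -9.0 -7.93 5.0 [0.2 5.  3.8]
7.78 -10.5 -9.15 5.7 [-0.8  5.9  4.1]
8.03 -12.0 -9.39 9.9 [0.4 9.9 5.2]
8.28 -13.5 -9.49 12.8 [ 0.7 12.8  3.8]
8.53 -15.0 -9.75 16.6 [ 2.  16.4  3. ]
8.78 -16.5 -9.88 20.5 [ 2.  20.4  1.4]
shut -9.88001433370692 20.484119074770202
9.2 -8.4 -9.42 -0.3 [-1.8 -0.1  7. ]
9.45 -6.9 -9.27 -3.4 [-1.2 -3.3  6.5]
9.7 -5.4 -8.11 -3.6 [-2.2 -3.3  6.2]
9.95 -3.9 -6.65 -4.2 [-2.6 -3.9  7.1]
10.2 -2.4 -5.17 -4.8 [-3.2 -4.4  7.3]
10.45 -0.9 -3.68 -4.4 [-0.9 -4.3  6.5]
10.7 0.6 -2.16 -6.0 [-3.2 -5.7  6. ]
10.95 2.1 -0.65 -5.1 [-2.2 -4.9  6.8]
11.2 3.6 0.88 -4.8 [-2.4 -4.5  5.8]
11.45 5.1 2.41 -4.0 [-1.3 -3.8  6.4]
11.7 6.6 3.9 -4.3 [-2.3 -4.1  6.9]
11.95 8.1 5.39 -4.7 [-1.7 -4.6  6.7]
12.2 9.6 6.91 -4.9 [-2.7 -4.6  6.4]
12.45 11.1 8.4 -4.8 [-2.4 -4.5  5.8]
12.7 12.6 9.9 -4.5 [-1.4 -4.4  7.5]
12.95 14.1 11.4 -4.3 [-1.5 -4.1  7.3]
13.2 15.6 12.94 -4.3 [-1.5 -4.1  6.5]
13.45 17.1 14.23 -5.3 [-3.  -4.9  6.5]
13.7 18.6 15.59 -4.6 [-2.5 -4.3  6.6]
13.95 20.1 17.05 -4.6 [-2.5 -4.4  6.8]
14.2 21.6 18.48 -5.5 [-1.3 -5.3  7.1]
14.45 23.1 18.79 -8.6 [-2.7 -8.4  6.3]
14.7 24.6 18.96 -12.1 [ -3.2 -11.8   7.8]
14.95 26.1 19.2 -15.3 [ -4.5 -14.9   7.3]
15.2 27.6 19.36 -18.6 [ -3.9 -18.3   9.7]
back 19.364482383180672 -18.598660217233867
```

```bash
cat > run.py <<'E'
from stroke import *
b=27.6;xb=19.4
for i in range(7):
    move_l(A-9*d,speed=60);s,x,f,t=stroke(-1,-9,lim=16,step=3,speed=40)
    print("shut",i,np.round([s,x,f,t],2))
    move_l(A+xb*d,speed=60);s,x,f,t=stroke(1,xb,lim=14,step=3,speed=40,end=xb+16)
    print("back",i,np.round([s,x,f,t],2))
    if x>xb+9:break          # ran past: free
    xb=x
if abs(f)<14:
    s,x,f,t=stroke(1,s,lim=14,step=5,speed=60,end=92)
    print("drawn",np.round([s,x,f,t],2))
E
python3 run.py
```

```text
shut 0 [-15.    -9.9   16.96  16.46]
back 0 [ 28.4   21.84 -14.29  17.93]
shut 1 [-15.    -9.92  16.12  19.21]
back 1 [ 30.84  24.33 -14.52  20.72]
shut 2 [-15.    -9.88  16.85  22.04]
back 2 [ 36.33  27.16 -21.52  23.85]
shut 3 [-15.    -9.97  17.15  25.26]
back 3 [45.16 42.62 -3.98 27.61]
drawn [ 90.16  81.31 -19.2   29.86]
```

The bolt freed after four more cycles and is fully drawn: about 91 mm of travel, stopped against the end stop. Now I'll release it and go for the lid handle.

```bash
cat > lid.py <<'E'
from fit import *
from scipy.spatial.transform import Rotation as Ro
p=np.load("chest.npy");yaw=np.degrees(p[2]);u=np.array([-np.sin(p[2]),np.cos(p[2]),0])
H=W(p,[(100,-104,85)])[0];B=W(p,[(-78,-104,125)])[0]
def pose(th,k,sgn,off=0):
    g=H+Ro.from_rotvec(th*u).apply(B-H)
    R=Ro.from_rotvec(k*th*u)*Ro.from_euler("xyz",[180,0,yaw+sgn*90],degrees=True)
    return g+R.apply([0,0,grasp_offset-off]),R.as_euler("xyz",degrees=True)
E
python3 - <<'E'
from lid import *
from stroke import A,d,st
move_l(A+82*d,speed=40);x,f,o=st();print("relax",x,f)
grip(50);q=get_obs()["tcp_pos"];move_l([q[0],q[1],230],speed=150)
x,f,o=st();print(o["t"],o["tcp_pos"])
for sgn in(1,-1):
    for k in(0,.5):print(sgn,k,[None if (a:=solve_ik(*pose(t,k,sgn))) is None else np.round(a).tolist() for t in(0,.6,1.15)])
print(pose(1.15,.5,1))
b=get_image("side")[170:370,230:430];cv2.imwrite("pics/d.png",cv2.resize(b[:,:,::-1],None,fx=2.5,fy=2.5))
E
```

```text
relax 80.2391771888322 -1.9930984902860267
31.5083 [587.80926177 192.7612911  228.79817777]
1 0 [[-20.0, 9.0, 111.0, -0.0, 60.0, -14.0], [-19.0, 9.0, 100.0, 0.0, 71.0, -12.0], [-18.0, 17.0, 86.0, 0.0, 78.0, -11.0]]
1 0.5 [[-20.0, 9.0, 111.0, -0.0, 60.0, -14.0], [-18.0, 19.0, 89.0, -3.0, 89.0, -10.0], [-16.0, 38.0, 61.0, -5.0, 113.0, -9.0]]
-1 0 [None, None, None]
-1 0.5 [None, None, None]
(array([ 643.52125747, -132.93087526,  248.11858295]), array([-1.47054927e+02,  1.27222187e-14,  8.30362214e+01]))
```

View pics/d.png

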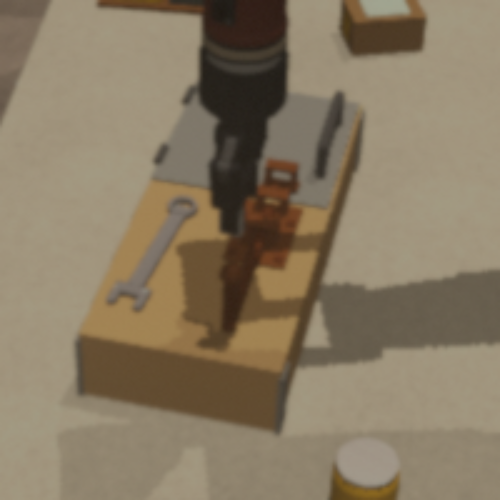

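The bolt is out of the keeper (crop ~(282,170), empty) and the wrench hasn't moved. Grasping the bar and lifting.

```bash
python3 - <<'E'
from lid import *
P,e=pose(0,.5,1)
goto([P[0],P[1],220],e);grip(45);move_l(P+[0,0,1],speed=120)
o=get_obs();print(o["t"],o["tcp_pos"]-P,o["wrist_force"])
grip(5,50)
o=get_obs();print(o["t"],o["tcp_pos"]-P,o["wrist_force"],o["grip_width"],o["grip_force"])
if 9<o["grip_width"]<15:
    for th in np.arange(.1,1.16,.1):
        move_l(*pose(th,.5,1),speed=70);o=get_obs()
        print(round(th,2),round(o["t"],2),np.round(o["tcp_pos"]-pose(th,.5,1)[0],1),np.round(o["wrist_force"],1),round(o["grip_width"],1))
        if np.linalg.norm(o["wrist_force"])>35:print("STOP");break
b=get_image("side")[130:330,230:430];cv2.imwrite("pics/e.png",cv2.resize(b[:,:,::-1],None,fx=2.5,fy=2.5))
E
```

```text
34.0917 [ 0.83297271 -0.29817317  1.91654962] [ 0.0767107   0.41098041 -0.04516488]
34.4917 [ 1.99911737 -0.42743376  2.13639568] [3.88666743 0.25581574 0.49407202] 10.168832867940763 48.68589520454407
0.1 34.88 [ 1.4 -0.3  0.3] [ 6.8 -0.3 -2. ] 9.7
0.2 35.29 [ 1.  -0.3 -0.2] [ 6.7 -0.5 -2.4] 9.9
0.3 35.7 [ 0.3 -0.3 -0.9] [ 5.7 -0.6 -5.8] 10.3
0.4 36.11 [-0.7 -0.2 -1.5] [ 3.5 -2.1 -8.1] 10.3
0.5 36.52 [-0.8 -0.2 -0.8] [ 2.9 -3.2 -8.4] 10.0
0.6 36.92 [-0.5 -0.2  0.1] [ 0.2 -3.2 -6.2] 10.3
0.7 37.33 [-0.6 -0.3  0.7] [-3.4 -4.4 -3.4] 10.3
0.8 37.73 [-0.7 -0.3  1.2] [-4.3 -3.  -0.9] 10.1
0.9 38.12 [-1.  -0.4  1.7] [-5.8 -3.5 -0.1] 9.8
1.0 38.52 [-1.  -0.4  2.1] [-4.9 -3.2  1.7] 10.1
1.1 38.92 [-0.9 -0.5  2.7] [-6.3 -3.4  0.9] 10.1
```

View pics/e.png

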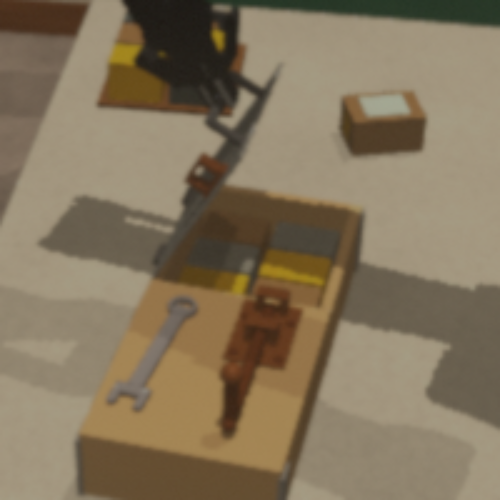

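The lid stands open at about 1.1 rad, with the bar still gripped at crop ~(225,125). I'll open slightly and back off along the tool axis.

```bash
python3 - <<'E'
from lid import *
grip(28);P,e=pose(1.1,.5,1,off=90)
o=get_obs();print(o["wrist_force"],o["grip_force"],o["grip_width"])
move_l(P,speed=80);wait(.5)
o=get_obs();print(o["t"],o["wrist_force"])
b=get_image("side")[130:330,230:430];cv2.imwrite("pics/f.png",cv2.resize(b[:,:,::-1],None,fx=2.5,fy=2.5))
E
```

```text
[ 0.13622862 -0.41906437  0.52715944] 0.0 28.397747967048694
41.0667 [-0.1131332  -0.26988855 -0.59917885]
```

View pics/f.png

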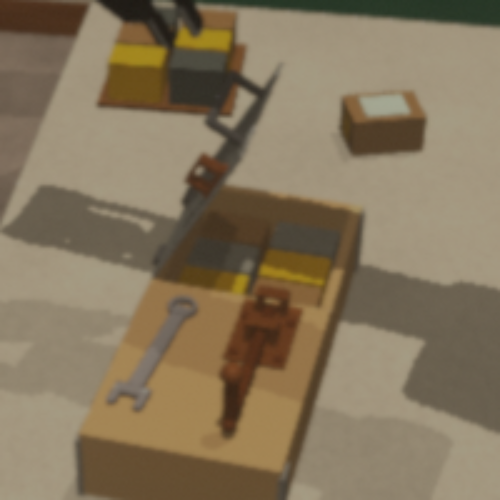

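The lid hasn't moved since release, with its edge still at crop (280,65). The gripper is clear and the bolt is drawn, so I'm handing in.

```bash
python3 -c "
from station import *
print(sign_off())"
```

```text
the job is handed in; nothing more can be done
None
```

The job is handed in at about 41 s of the 72 s allowed: the bolt is fully drawn (about 90 mm), the lid stands open by itself at about 1.1 rad, the gripper is clear, and I saw no bystander move; the judge's verdict was not shown.

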